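Read the covered job ticket with the hand-held code reader

ROBOT

A 6-joint arm with a two-finger parallel gripper is mounted at the origin on a cart in front of the work surface, level with it; the furniture and walls round the work are solid. World frame = base frame: x ahead of the robot, y to its left, z up, the work surface at z = 0. Lengths are in m, angles in rad, forces in N, time in s.
With the tool pointing down it reaches from about 0.35 to 0.875 m from the base axis. Payload 4.2 kg.
Tool frame: the origin (TCP) lies between the finger pads; the fingertips stand arm.tips_ahead ahead of it and the grasp point (between the pads) is the TCP (arm.tips_ahead is the distance from the TCP to the fingertips, in m); z points along the fingers, y is the line along which they close (so a half turn about z gives the same grasp; the last joint's range is limited). The gripper opens to 85 mm and grips with 20 to 120 N. Pads are 22 mm wide; open, the fingers measure 114 mm over their backs; the gripper's body (76 mm by 85 mm) begins 54 mm behind the grasp point. The pads swing forward as they close: fully open they stand 13 mm farther back than shut.
Start: joints at [1.399, 0.385, 0.008, 0, -1.194, -0.259], TCP at [0.261, 0.568, 0.25] pointing down, gripper open.
Joint ranges: [-3.14, 3.14], [-1.21, 2.06], [-1.07, 1.41], [-3.16, 2.05], [-2.99, -0.16], [-3.1, 3.1]. Speed limits (rad/s): [2.79, 2.79, 3.14, 3.14, 3.14, 3.14].

INTERFACE

Orientations are given as a rotation vector (axis times angle).
In Python, from rig import arm gives the robot as it stands. The module is installed in compiled form; this text tells all that it offers.
- The arm moves only by the tool move_arm, never from a script. Its argument "series" is a list of rows, each a list of 3 entries, a list of its own where there are three numbers: the gripper's target within -1 to 1 (fully open at 1, half-way at 0, shut at -1), then the shift along the tool's x, y, z in cm, then the turn about the tool's z in rad. In form: [[jaw, [x, y, z], turn], ...]. A call has 1 to 5 rows; each row shifts and turns the commanded pose from where the row before left it, along the tool's axes as they then stand; what a row does not reach is not made up. A row lasts 1/12 s, in which the tool goes at most 41.7 mm and 7.16 degrees, less where a joint would pass 70% of its speed; a pose out of reach is approached as far as the arm can. A call with a gripper value outside its range is refused whole. The fingers move at their own pace and stop on an object; the grip force is fixed at half the most. Time passes only in rows, so rows that do not move let the fingers close. It gives the time, the measured TCP pose, the force, the opening and the grip force at its end, in the units of the state.
- arm.observe(): the state, without advancing time (a new reading comes with each control period).
- arm.read_camera(name): name is "scene" or "side" or "wrist"; returns the picture (384x512x3 uint8, red, green, blue); there is no depth.
- arm.camera_params(name): a dict with "intrinsics" (3x3 intrinsics, pixels), "R" (3x3) and "t" (3): a world point X has camera coordinates R X + t; the wrist camera has in their place "mount" (4x4, takes a point from camera to tool coordinates, whose origin is the TCP and whose axes are the flange's). Camera axes: x right, y down, z forward; pixel columns grow to the right and rows downward; lengths in m; the calibration is good to about 2 mm. A picture is of the moment at which its call begins: read the wrist's pose just before it. camera_params takes no time and is no camera call.
- arm.close_job(): hands the job in; it is judged then, once.
Trained networks look in the newest picture that a camera, given by its name, has taken for a name from the list of things; names that differ only in an ending like _2 or _b are one class to them, and where a whole thing is asked for, a point or a joint stands for the part that bears it (a point fixed in the world has none). Each returns a list of dicts, best first, with "p" (0 to 1); they miss things now and then, are a little off and sometimes report something else, mostly with a low value. They report only what shows in the picture. A call takes as long as a camera call. They do not tell look-alikes from the thing itself.
- arm.look_for(camera, thing): "extent" ([left, top, right, bottom] in pixels, round what is visible of it).
- arm.outline_of(camera, thing): "mask" (384x512 bool, what is visible of it) and "extent" ([left, top, right, bottom] in pixels, round what is visible of it).
The state is a dict: "time_s": time; "q": joint angles; "qvel": joint speeds; "tau": joint torques, N m; "ee_pos": TCP position; "tcp_rot": TCP orientation; "ft_force": force on the tool from outside, world axes, zero at the start; "ft_torque": the same for the moment, N m; "opening": finger opening in m; "gripper_force": force on a finger pad.
Only numpy, scipy, OpenCV 4.12 (cv2) and the standard library are available. Lean on these libraries where they do the work, as an engineer would, in place of code of your own. Each camera call takes 0.05 s, during which the arm holds its last target. There are 200 camera calls.

TASK

The bar-code ticket on the leaning stand is hidden by a sliding metal cover: push the cover, which has a tab to push on, fully aside to the left. Then lift the code reader off its pad, point its lens squarely at the middle of the ticket from about 10 cm and hold it still there for two seconds, without letting it touch the stand; finally stand it upright back on its pad and let go. Leave the tape measure, sanding block and mug where they are.

Things in the scene. Friction and masses are not known exactly. Their poses are not given: they have to be found in the camera images.
- stand: Fixed ticket stand: a dark steel foot 130 mm deep and 204 mm wide (it reaches 45 mm in front of and 85 mm behind the origin) carries a plywood board 204 mm wide, 126 mm high, with aluminium rails along its upper and lower edge, which leans back 25 degrees; top edge 160 mm above the bench. Origin on the bench under the board's middle; its -x axis is the side the board faces (towards the robot, give or take 20 degrees), +y runs along the board to the robot's left, z is up.
- ticket (a point): Middle of the white bar-code ticket (78 mm wide, 62 mm high) on the right half of the board's face, about 100 mm above the bench. Its x axis points square into the ticket, that is forward and 25 degrees downward; y along the board to the robot's left. Hidden behind the cover while that is shut.
- cover (a joint): Travel of the sliding aluminium cover (3 mm thick, 90 mm wide, 104 mm high, about 8 mm in front of the board), in m along the stand's +y: 0 = shut over the ticket, 0.098 = stop, fully aside on the left half. It starts between 0 and 0.02. It slides with 1 to 2 N of friction and stays where it is left.
- cover_tab (a point): Middle of the cover's push tab, a flat upright fin in the middle of the cover: it stands out 36 mm square from the cover's face, 44 mm high, 6 mm thick along the stand's y; this point is 19 mm out from the cover's face. Axes: x square into the board (forward and 25 degrees down), y along the board to the robot's left, the way it is pushed.
- reader: Loose pistol-shaped code reader, 0.35 kg, about 155 mm high: a dark foot 82 mm (x) by 66 mm (y), a short black handle, and on top a grey head 115 mm long, 44 mm wide (y) and 42 mm thick whose lens end droops 25 degrees. Origin in the middle of the head, where it can be gripped from above across its 44 mm width (flat vertical flanks); the foot's underside is 118 mm below the origin. x is the way the lens looks, seen from above; z is up.
- lens (a point): Middle of the reader's lens at the front end of the head, 56 mm ahead of and 26 mm below the reader's origin. Its x axis is the line of sight (reader's x turned 25 degrees down); y as the reader's y. With the reader upright and turned like the stand, the line of sight is square to the ticket.
- pad_top (a point): Middle of the top of the fixed grey charging pad, 120 mm (x) by 110 mm (y) and 10 mm thick, on which the reader stands at the start; this point is 10 mm above the bench.
- tape_measure: Yellow tape measure, 37x100x68 mm, bystander; origin at its underside.
- sanding_block: Wooden sanding block with a pale underside, 64x117x35 mm, bystander; origin at its underside.
- coffee_mug: Purple mug, 96 mm high, bystander; origin at its underside.
Things that resemble listed ones, but are neither listed nor needed, are in the scene too. Leave any blue look-alike of the reader alone.

How it is judged:
By the outcome, as a careful person would: the job done as asked, in the order asked, and still so for the second after the job is handed in, with the robot touching nothing.
It also fails if it takes over 72 s, if anything falls off the work surface, if the arm or the gripper's body presses on something with over 40 N, if the wrist force passes 120 N, or if a joint passes its speed limit or range.

## Working session

There is one attempt and no reset: what is moved stays moved. The work goes in short steps, Python scripts to look and compute and a tool call to move; the robot and the scene stay as the last step left them, time stands still between calls to the robot, and variables do not carry over. Pictures are saved under pics/ and viewed, at most 10 in all, crops included, and the job is handed in when it is done.

Besides the shell and the picture viewer there is one more tool, called after "Request:" as name(argument=value, ...), one argument or row to a line, values as JSON. move_arm: Moves the arm, as the interface text tells. Its arguments: {"type":"object","properties":{"series":{"type":"array"}},"required":["series"]}

```bash
mkdir -p pics
python3 - <<'E'
from rig import arm
import cv2, numpy as np
a=arm.read_camera("scene"); b=arm.read_camera("side")
cv2.imwrite("pics/a.png",cv2.cvtColor(cv2.resize(a,(800,600),interpolation=2),cv2.COLOR_RGB2BGR))
cv2.imwrite("pics/b.png",cv2.cvtColor(cv2.resize(b,(800,600),interpolation=2),cv2.COLOR_RGB2BGR))
for c in("scene","side"):
    p=arm.camera_params(c);print(c,np.round(p["intrinsics"],1).tolist(),(-p["R"].T@p["t"]).round(3),p["R"].round(3).tolist())
    for t in("reader","stand","cover","pad_top"):
        try: print(t,[(round(d["p"],2),np.round(d["extent"]).tolist()) for d in arm.look_for(c,t)])
        except Exception as e: print(t,e)
print(arm.camera_params("wrist")["mount"].round(3).tolist(),arm.tips_ahead,arm.observe())
E
```

```text
scene [[445.4, 0.0, 260.2], [0.0, 445.4, 199.8], [0.0, 0.0, 1.0]] [ 0.014 -1.216  0.829] [[0.913, -0.407, 0.021], [-0.179, -0.447, -0.877], [0.366, 0.797, -0.481]]
reader [(0.87, [262.0, 181.0, 301.0, 225.0]), (0.57, [276.0, 208.0, 315.0, 256.0])]
stand []
cover []
pad_top [(0.67, [268.0, 242.0, 315.0, 269.0])]
side [[448.5, 0.0, 254.4], [0.0, 448.5, 188.0], [0.0, 0.0, 1.0]] [ 0.17  -1.255  0.98 ] [[0.952, -0.306, 0.023], [-0.152, -0.535, -0.831], [0.266, 0.788, -0.556]]
reader [(0.97, [255.0, 206.0, 293.0, 251.0]), (0.9, [251.0, 170.0, 291.0, 204.0])]
stand [(0.89, [234.0, 133.0, 264.0, 194.0])]
cover [(0.49, [234.0, 151.0, 250.0, 177.0])]
pad_top [(0.92, [247.0, 232.0, 296.0, 258.0])]
[[0.001, -0.955, -0.295, 0.076], [1.0, 0.001, 0.0, -0.0], [0.0, -0.295, 0.955, -0.124], [0.0, 0.0, 0.0, 1.0]] 0.019 {'time_s': 0.5, 'q': array([ 1.39860816e+00,  3.84707530e-01,  7.86160033e-03, -1.03905427e-04,
       -1.19402247e+00, -2.58610884e-01]), 'qvel': array([-0.00079438, -0.00190336,  0.00323048, -0.00055549, -0.0004295 ,
       -0.00021993]), 'tau': array([ 8.59593856e-04, -3.91694462e+01,  1.88441223e+01,  4.18697163e+00,
       -7.89264996e-04,  1.61430485e-06]), 'ee_pos': array([0.26092908, 0.56786657, 0.25027703]), 'tcp_rot': array([ 3.06890657e+00, -6.71519295e-01, -1.46727699e-04]), 'ft_force': array([-0.06810145,  0.75275415, -0.41369415]), 'ft_torque': array([0.00797257, 0.03585441, 0.00413076]), 'gripper_force': 0.0, 'opening': 0.08544245671297733}
```

View pics/a.png

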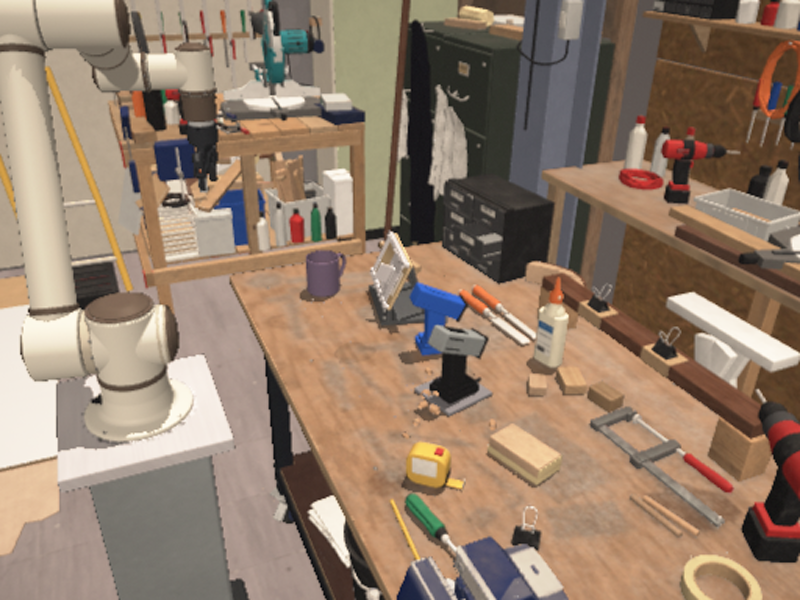

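View pics/b.png

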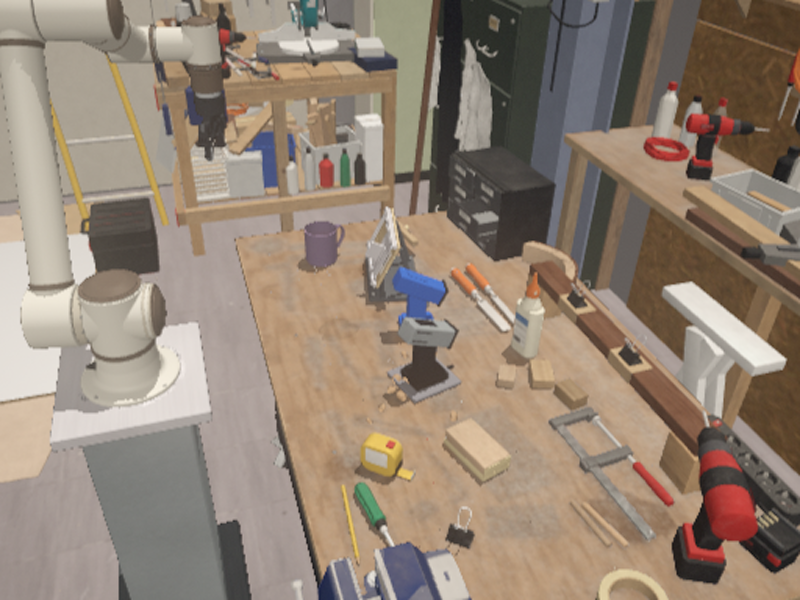

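The grey reader is at scene (459,341) and side (425,331) in the 800-px views. It stands on the grey pad, so it fits the description. The blue look-alike, at (440,300) and (420,286), has no pad. The stand is behind at (392,275), and the mug is at (322,272).

```bash
cat > h.py <<'E'
from rig import arm
import cv2, numpy as np
from scipy.spatial.transform import Rotation as Ro
from scipy.optimize import least_squares
def cam(c):
    p=arm.camera_params(c)
    if c!="wrist": return p["intrinsics"],p["R"],p["t"]
    s=arm.observe(); T=np.eye(4);T[:3,:3]=Ro.from_rotvec(s["tcp_rot"]).as_matrix();T[:3,3]=s["ee_pos"]
    W=np.linalg.inv(T@p["mount"]); return p["intrinsics"],W[:3,:3],W[:3,3]
def proj(C,X):
    K,R,t=C; x=(np.asarray(X)@R.T+t)@K.T; return x[...,:2]/x[...,2:]
def plane(C,uv,z):
    K,R,t=C; d=R.T@np.linalg.solve(K,[*uv,1]); o=-R.T@t; return o+d*(z-o[2])/d[2]
def tri(Cs,uvs):
    return least_squares(lambda X:np.concatenate([proj(C,X)-u for C,u in zip(Cs,uvs)]),[.6,0,.1]).x
def rz(a): return Ro.from_euler('z',a).as_matrix()
def to_tool(p):
    s=arm.observe(); return Ro.from_rotvec(s["tcp_rot"]).inv().apply(np.asarray(p)-s["ee_pos"])*100
def save(n,im,box=None,f=1.5):
    if box: im=im[box[1]:box[3],box[0]:box[2]]
    cv2.imwrite(n,cv2.cvtColor(cv2.resize(im,None,fx=f,fy=f,interpolation=2),cv2.COLOR_RGB2BGR))
E
python3 - <<'E'
from h import *
S,D=cam("scene"),cam("side"); k=.64
P={"grey head":((459,341),(425,331),.128),"pad":((455,395),(424,380),.01),"blue head":((440,302),(420,286),.128),
"stand top near":((408,272),(396,250),.16),"stand top far":((393,235),(388,212),.16),"mug base":((322,292),(320,262),0),"foot near":((382,325),(368,302),0),"tape":((428,487),(380,473),0)}
for n,(a,b,z) in P.items():
    a,b=np.array(a)*k,np.array(b)*k
    print(n,plane(S,a,z).round(3),plane(D,b,z).round(3),tri([S,D],[a,b]).round(3))
s=arm.observe();print(Ro.from_rotvec(s["tcp_rot"]).as_matrix().round(3).tolist())
E
```

```text
grey head [ 0.595 -0.198  0.128] [ 0.59  -0.192  0.128] [ 0.583 -0.215  0.143]
pad [ 0.587 -0.211  0.01 ] [ 0.588 -0.206  0.01 ] [ 0.591 -0.202  0.004]
blue head [ 0.633 -0.038  0.128] [ 0.636 -0.031  0.128] [ 0.64  -0.023  0.121]
stand top near [0.603 0.064 0.16 ] [0.615 0.083 0.16 ] [0.637 0.142 0.121]
stand top far [0.656 0.274 0.16 ] [0.654 0.272 0.16 ] [0.652 0.266 0.164]
mug base [0.485 0.341 0.   ] [0.486 0.338 0.   ] [ 0.486  0.342 -0.001]
foot near [0.565 0.123 0.   ] [0.558 0.12  0.   ] [0.549 0.086 0.023]
tape [ 0.427 -0.42   0.   ] [ 0.429 -0.415  0.   ] [ 0.432 -0.408 -0.011]
[[0.909, -0.418, -0.0], [-0.418, -0.909, -0.0], [-0.0, 0.0, -1.0]]
```

Request:
move_arm(
  series=[
    [1,[2.7,2.6,-0.7],0],
    [1,[2.7,2.6,-0.7],0],
    [1,[2.7,2.6,-0.7],0],
    [1,[2.7,2.6,-0.7],0],
  ],
)

```text
time_s: 0.83
ee_pos: [0.3159, 0.4268, 0.2785]
tcp_rot: [3.069, -0.67, 0.0]
ft_force: [-0.0, -0.9, -0.1]
opening: 0.0853
gripper_force: 0.0
```

Request:
move_arm(
  series=[
    [1,[2.7,2.6,-0.7],0],
    [1,[2.7,2.6,-0.7],0],
    [1,[2.7,2.6,-0.7],0],
    [1,[2.7,2.6,-0.7],0],
  ],
)

```text
time_s: 1.17
ee_pos: [0.3706, 0.2869, 0.307]
tcp_rot: [-3.068, 0.671, -0.001]
ft_force: [0.5, 0.1, 0.5]
opening: 0.0856
gripper_force: 0.0
```

Request:
move_arm(
  series=[
    [1,[2.7,2.6,-0.7],0],
    [1,[2.7,2.6,-0.7],0],
    [1,[2.7,2.6,-0.7],0],
    [1,[2.7,2.6,-0.7],0],
    [-1,[0,0,0],0.12],
  ],
)

```text
time_s: 1.58
ee_pos: [0.4266, 0.1447, 0.3363]
tcp_rot: [-3.019, 0.863, -0.005]
ft_force: [0.6, 0.4, -0.3]
opening: 0.0753
gripper_force: 0.0
```

Request:
move_arm(
  series=[
    [-1,[0,0,0],0.12],
    [-1,[0,0,0],0.12],
    [-1,[0,0,0],0.12],
    [-1,[0,0,0],0.12],
    [-1,[0,0,0],0.12],
  ],
)

```text
time_s: 2.0
ee_pos: [0.425, 0.1489, 0.3345]
tcp_rot: [-2.63, 1.718, -0.0]
ft_force: [-0.0, 0.3, 0.4]
opening: 0.0126
gripper_force: 0.0
```

Request:
move_arm(
  series=[
    [-1,[0,0,0],0.12],
    [-1,[0,0,0],0.12],
    [-1,[0,0,0],0.12],
    [-1,[0,0,0],0.12],
    [-1,[0,0,0],0.12],
  ],
)

```text
time_s: 2.42
ee_pos: [0.425, 0.149, 0.3345]
tcp_rot: [-2.005, 2.418, 0.0]
ft_force: [1.3, -0.1, 0.4]
opening: -0.0003
gripper_force: 0.0
```

Request:
move_arm(
  series=[
    [-1,[0,0,0],0.12],
    [-1,[0,0,0],0.12],
    [-1,[0,0,0],0.12],
    [-1,[0,0,0],0.12],
    [-1,[0,0,0],0.12],
  ],
)

```text
time_s: 2.83
ee_pos: [0.425, 0.149, 0.3345]
tcp_rot: [-1.201, 2.902, 0.0]
ft_force: [0.1, 0.3, -0.1]
opening: -0.0002
gripper_force: 0.0
```

Request:
move_arm(
  series=[
    [-1,[0,0,0],0.12],
    [-1,[0,0,0],0.12],
    [-1,[0,0,0],0.12],
    [-1,[0,0,0],0.12],
    [-1,[0,0,0],0.12],
  ],
)

```text
time_s: 3.25
ee_pos: [0.425, 0.149, 0.3345]
tcp_rot: [-0.29, 3.128, 0.0]
ft_force: [-0.0, -0.8, -0.2]
opening: -0.0003
gripper_force: 0.0
```

Run:
```python
from h import *
s=arm.observe();C=cam("wrist");im=arm.read_camera("wrist");save("pics/w1.png",im)
print(s["time_s"],s["ee_pos"].round(3),np.degrees(Ro.from_rotvec(s["tcp_rot"]).as_euler('ZYX')).round(1),s["q"].round(2),C[0].round(1).tolist())
for t in("stand","cover","cover_tab","reader"):
    print(t,[(round(d["p"],2),np.round(d["extent"]).tolist()) for d in arm.look_for("wrist",t)])
```

```text
3.25 [0.425 0.149 0.334] [-169.4    0.   180. ] [ 0.7   0.03 -0.24 -0.   -1.3  -2.09] [[288.2, 0.0, 257.2], [0.0, 288.2, 191.4], [0.0, 0.0, 1.0]]
stand [(0.59, [204.0, 225.0, 336.0, 339.0])]
cover [(0.64, [252.0, 311.0, 265.0, 325.0])]
cover_tab [(0.55, [252.0, 310.0, 266.0, 326.0])]
reader [(0.68, [94.0, 229.0, 168.0, 323.0]), (0.56, [0.0, 188.0, 61.0, 286.0])]
```

View pics/w1.png

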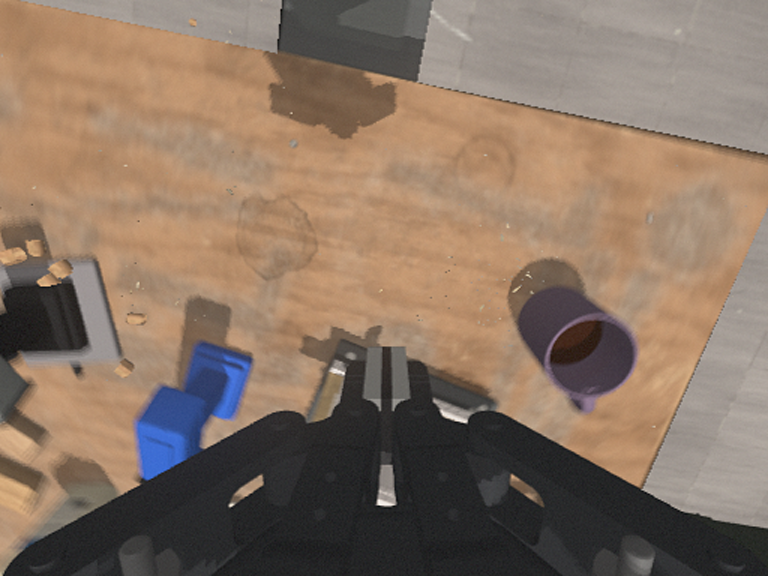

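The stand (crop 310-500, 340-420) is hidden behind the gripper. The blue reader is at (190,400), the pad at (60,310) and the mug at (580,340). I'll shift sideways to see the stand.

Request:
move_arm(
  series=[
    [-1,[1.3,-3.6,-1.4],0],
    [-1,[1.3,-3.6,-1.4],0],
    [-1,[1.3,-3.6,-1.4],0],
    [-1,[1.3,-3.6,-1.4],0],
    [-1,[1.3,-3.6,-1.4],0],
  ],
)

```text
time_s: 3.92
ee_pos: [0.3945, -0.0415, 0.4053]
tcp_rot: [-0.304, 3.126, 0.0]
ft_force: [0.3, -0.3, -0.3]
opening: -0.0
gripper_force: 0.0
```

Request:
move_arm(
  series=[
    [-1,[0,0,0],0],
    [-1,[0,0,0],0],
  ],
)

```text
time_s: 4.08
ee_pos: [0.3952, -0.0415, 0.4053]
tcp_rot: [-0.295, 3.125, 0.001]
ft_force: [0.5, -0.1, -1.3]
opening: 0.0002
gripper_force: 0.0
```

Run:
```python
from h import *
s=arm.observe();C=cam("wrist");im=arm.read_camera("wrist");save("pics/w2.png",im)
np.save("w2.npy",np.hstack([C[1],C[2][:,None]]))
print(s["time_s"],s["ee_pos"].round(3),s["q"].round(2))
for t in("stand","cover","cover_tab","reader"):
    print(t,[(round(d["p"],2),np.round(d["extent"]).tolist()) for d in arm.look_for("wrist",t)])
```

```text
4.0833 [ 0.395 -0.042  0.405] [ 0.31 -0.1  -0.19 -0.   -1.48 -1.69]
stand [(0.59, [300.0, 239.0, 428.0, 338.0]), (0.56, [333.0, 262.0, 378.0, 300.0])]
cover [(0.97, [333.0, 266.0, 378.0, 300.0])]
cover_tab [(0.39, [111.0, 213.0, 178.0, 295.0])]
reader [(0.65, [107.0, 207.0, 180.0, 294.0]), (0.43, [252.0, 312.0, 260.0, 320.0])]
```

View pics/w2.png

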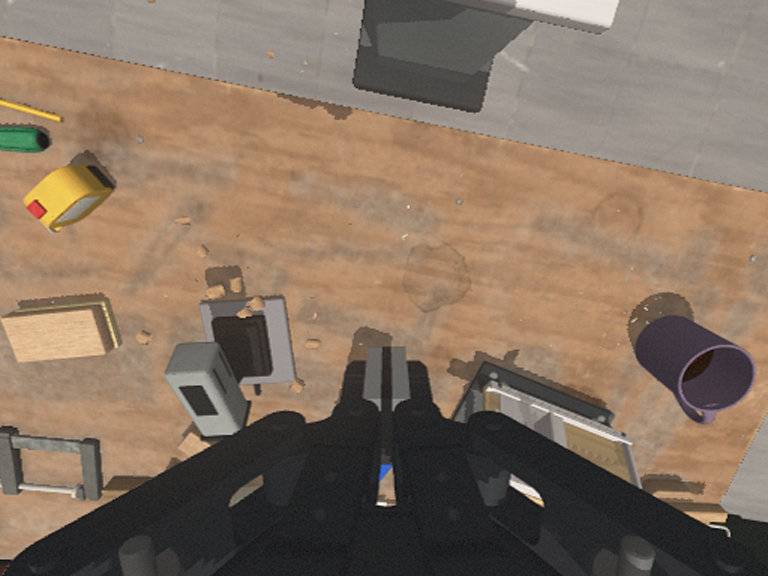

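Run:
```python
import cv2,numpy as np
im=cv2.imread("pics/w2.png"); im=cv2.resize(im,(512,384),interpolation=cv2.INTER_AREA)
# crops from 512-scale, x4
a=cv2.resize(im[190:300,100:205],None,fx=3.8,fy=3.8,interpolation=2);b=cv2.resize(im[230:340,295:435],None,fx=2.7,fy=2.7,interpolation=2)
H=max(a.shape[0],b.shape[0]);f=lambda x:np.vstack([x,np.zeros((H-x.shape[0],x.shape[1],3),np.uint8)])
c=np.hstack([f(a),f(b)]);print(c.shape,a.shape);cv2.imwrite("pics/c2.png",c)
```

```text
(418, 777, 3) (418, 399, 3)
```

View pics/c2.png

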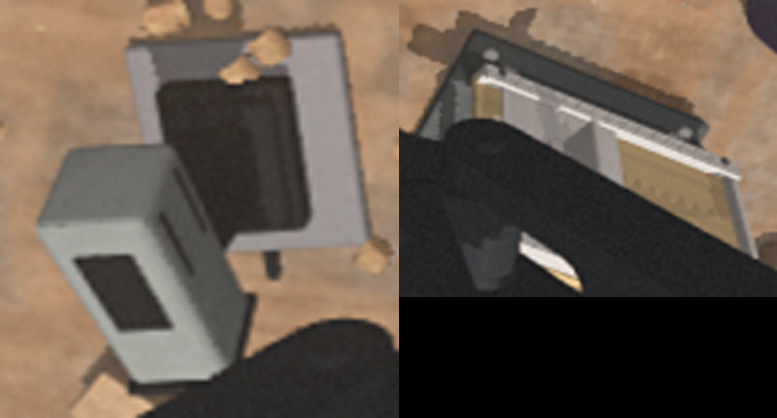

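The left crop is the grey reader on the grey pad, lens away from the robot, with foot and black handle as described. The right crop shows the stand, its foot's front corners at (470,30) and (706,120), and the cover between 505 and 620 with its tab near (585,145).

```bash
cat > fit.py <<'E'
from h import *
M=np.load("w2.npy");C=(arm.camera_params("wrist")["intrinsics"],M[:,:3],M[:,3])
A=lambda L:np.array([(100+u/3.8,190+v/3.8) for u,v in L]);B=lambda L:np.array([(295+(u-399)/2.7,230+v/2.7) for u,v in L])
P=lambda q,X:np.asarray(X)@rz(q[2]).T+[q[0],q[1],0]
# stand: foot corners + rail ends
Xs=np.array([[-.045,-.102,.008],[-.045,.102,.008],[-.033,-.102,.05],[-.033,.102,.05]]);us=B([(470,30),(706,120),(476,74),(738,176)])
r=least_squares(lambda q:(proj(C,P(q,Xs))-us).ravel(),[.6,.17,0]);print("stand",r.x.round(3),np.degrees(r.x[2]).round(1),r.fun.round(1))
np.save("stand.npy",r.x)
Xp=np.array([[-.06,-.055,.01],[-.06,.055,.01],[.06,.055,.01]]);up=A([(128,42),(340,30),(368,243)])
p=least_squares(lambda q:(proj(C,P(q,Xp))-up).ravel(),[.6,-.2,0]);print("pad",p.x.round(3),np.degrees(p.x[2]).round(1),p.fun.round(1))
Ry=Ro.from_euler('y',25,degrees=True).as_matrix()
Xr=np.array([[-.0575,-.022,-.021],[-.0575,.022,-.021],[-.0575,-.022,.021],[-.0575,.022,.021],[.0575,-.022,.021],[.0575,.022,.021]])@Ry.T+[0,0,.128]
ur=A([(68,150),(172,146),(38,226),(145,223),(130,386),(228,376)])
h=least_squares(lambda q:(proj(C,P(q,Xr))-ur).ravel(),[.6,-.2,0]);print("reader",h.x.round(3),np.degrees(h.x[2]).round(1),h.fun.round(1))
E
python3 fit.py
```

```text
stand [ 0.627  0.214 -0.203] -11.6 [ 1.   0.8  1.3  1.1  0.7  0.3 -2.9 -2.4]
pad [ 0.59  -0.187  0.239] 13.7 [-0.9 -0.2  0.6  0.2  0.4  0.1]
reader [ 0.593 -0.192  0.231] 13.2 [-0.2 -2.   1.6 -2.  -2.6  1.2  0.7  0.8  0.1  0.4  0.7  2.1]
```

Request:
move_arm(
  series=[
    [-1,[-3.5,1.4,1.5],0],
    [-1,[-3.5,1.4,1.5],0],
    [-1,[-3.5,1.4,1.5],0],
    [-1,[0,0,0.5],0.1],
    [-1,[0,0,0.5],0.1],
  ],
)

```text
time_s: 4.75
ee_pos: [0.4916, 0.0236, 0.3461]
tcp_rot: [-0.016, -3.136, 0.003]
ft_force: [0.2, -0.0, -0.5]
opening: 0.0002
gripper_force: 0.0
```

Request:
move_arm(
  series=[
    [-1,[0,0,0.5],0.1],
    [-1,[0,0,0],0.09],
    [-1,[0,0,0],0],
    [-1,[0,0,0],0],
  ],
)

```text
time_s: 5.08
ee_pos: [0.4906, 0.0222, 0.3438]
tcp_rot: [-0.305, -3.126, 0.001]
ft_force: [0.2, 0.6, -0.1]
opening: -0.0
gripper_force: 0.0
```

Run:
```python
from h import *
s=arm.observe();C=cam("wrist");im=arm.read_camera("wrist")
np.save("w3.npy",np.hstack([C[1],C[2][:,None]])); cv2.imwrite("w3raw.png",im[:,:,::-1])
print(s["time_s"],s["ee_pos"].round(3),np.degrees(Ro.from_rotvec(s["tcp_rot"]).as_euler('ZYX')).round(1),s["q"].round(2))
save("pics/w3.png",im,(272,130,512,340),3.2)
for t in("cover","cover_tab","stand"):print(t,[(round(d["p"],2),np.round(d["extent"]).tolist()) for d in arm.look_for("wrist",t)])
```

```text
5.0833 [0.491 0.022 0.344] [ 168.8   -0.  -180. ] [ 0.38  0.1  -0.14  0.   -1.33 -2.14]
cover [(0.72, [345.0, 196.0, 429.0, 252.0]), (0.53, [64.0, 203.0, 172.0, 304.0])]
cover_tab [(0.87, [344.0, 194.0, 428.0, 252.0])]
stand [(0.84, [316.0, 178.0, 512.0, 278.0])]
```

View pics/w3.png

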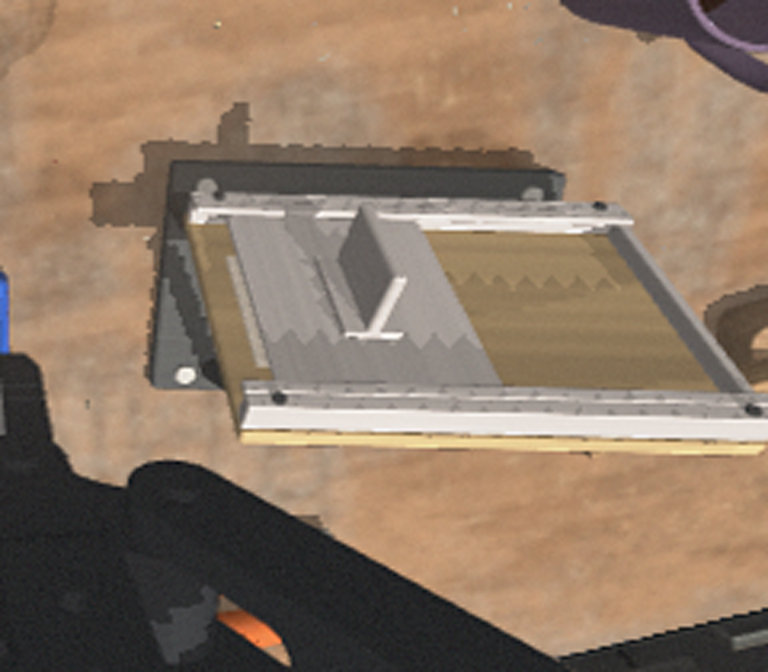

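```bash
cat > fit3.py <<'E'
from h import *
M=np.load("w3.npy");C=(arm.camera_params("wrist")["intrinsics"],M[:,:3],M[:,3])
px=lambda L:np.array([(272+u/3.2,130+v/3.2) for u,v in L])
n=np.array([-.9063,0,.4226]);u=np.array([.4226,0,.9063]);e=np.array([0,1,0]);O=np.array([0,0,.103])
def pts(q):
    x,y,a,c,d=q; f=O+n*d+e*(c-.049)
    X=[[-.045,-.102,.008],[-.045,.102,.008]]
    for out,up in((.037,.022),(.037,-.022),(.001,.022)): X.append(f+n*out+u*up)
    X+= [O-e*.102-u*.05, O-e*.102+u*.05]   # board right edge on face
    return np.array(X)@rz(a).T+[x,y,0]
# right-edge points at known heights along the slope (rail inner edges): use line samples
uv=px([(175,162),(565,172),(403,278),(365,207),(375,330),(193,228),(243,405)])
w=np.array([1,1,1,1,1,.3,.3])[:,None]
r=least_squares(lambda q:((proj(C,pts(q))-uv)*w).ravel().tolist()+[(q[4]-.011)/.002],[.63,.2,-.2,.01,.011])
q=r.x;print(q.round(4),np.degrees(q[2]).round(1));print((proj(C,pts(q))-uv).round(1).tolist())
np.save("st.npy",q)
W=lambda X:np.asarray(X)@rz(q[2]).T+[q[0],q[1],0]
tab=O+n*(q[4]+.019)+e*(q[3]-.049);print("tab",tab.round(3),W(tab).round(3),"ticket",W(O-e*.049).round(3))
E
python3 fit3.py
```

```text
[ 0.6256  0.2142 -0.2257  0.0042  0.0128] -12.9
[[-0.4, -1.2], [0.6, -0.5], [0.3, 0.3], [0.6, -2.1], [-0.9, 2.9], [-0.1, 1.9], [-1.6, 2.7]]
tab [-0.029 -0.045  0.116] [0.587 0.177 0.116] ticket [0.615 0.166 0.103]
```

The view shows the foot's front corners at (175,162) and (565,172), and the tab's outer edge from (365,207) to (403,278). The residuals are small, so I'll go down to the right of the tab.

Request:
move_arm(
  series=[
    [-1,[-1.1,2.4,2.4],0],
    [-1,[-1.1,2.4,2.4],0],
    [-1,[-1.1,2.4,2.4],0],
    [-1,[-1.1,2.4,2.4],0],
    [-1,[-1.1,2.4,2.4],0.03],
  ],
)

```text
time_s: 5.7
ee_pos: [0.5688, 0.1289, 0.2235]
tcp_rot: [0.359, 3.12, 0.001]
ft_force: [-0.5, 0.4, 0.6]
opening: -0.0002
gripper_force: 0.0
```

Request:
move_arm(
  series=[
    [-1,[0,0,2],0],
    [-1,[0,0,2],0],
    [-1,[0,0,2],0],
    [-1,[0,0,2],0],
    [-1,[0,0,1.5],0],
  ],
)

```text
time_s: 6.12
ee_pos: [0.5677, 0.1278, 0.1276]
tcp_rot: [-0.358, -3.12, 0.001]
ft_force: [1.0, -0.5, -0.9]
opening: 0.0003
gripper_force: 0.0
```

```bash
cat > loc.py <<'E'
from h import *
q=np.load("st.npy");s=arm.observe();p=rz(-q[2])@(s["ee_pos"]-[q[0],q[1],0]);print(s["time_s"],"local",p.round(4),np.degrees(Ro.from_rotvec(s["tcp_rot"]).as_euler('ZYX')[0]-q[2]).round(1),s["ft_force"].round(1))
E
python3 loc.py
python3 - <<'E'
from h import *
im=arm.read_camera("wrist");a=arm.read_camera("side")
save("pics/p1.png",np.hstack([im[120:384,140:400],a[40:304,150:410]]),None,1.5)
E
```

```text
6.1167 local [-0.0371 -0.0971  0.1276] 179.8 [ 1.  -0.5 -0.9]
```

View pics/p1.png

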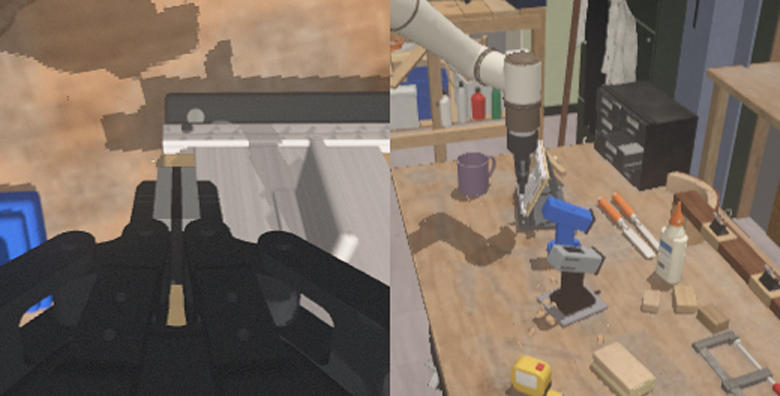

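Request:
move_arm(
  series=[
    [-1,[0,1.5,0],0],
    [-1,[0,1.2,0],0],
    [-1,[0,1.0,0],0],
    [-1,[0,1.0,0],0],
    [-1,[0,1.2,0],0],
  ],
)

```text
time_s: 6.63
ee_pos: [0.5822, 0.1864, 0.1305]
tcp_rot: [0.358, 3.12, 0.001]
ft_force: [0.4, -1.7, 1.6]
opening: -0.0003
gripper_force: 1.1
```

Request:
move_arm(
  series=[
    [-1,[0,1.2,0],0],
    [-1,[0,1.2,0],0],
    [-1,[0,1.2,0],0],
    [-1,[0,1.2,0],0],
    [-1,[0,1.0,0],0],
  ],
)

```text
time_s: 7.05
ee_pos: [0.5948, 0.2433, 0.1292]
tcp_rot: [-0.359, -3.121, 0.0]
ft_force: [-0.1, -2.2, 0.9]
opening: -0.0001
gripper_force: 1.0
```

```bash
python3 loc.py
```

```text
7.05 local [-0.0365  0.0215  0.1292] 179.8 [-0.1 -2.2  0.9]
```

Pushing with about 2 N. I'll continue to the stop in small steps.

Request:
move_arm(
  series=[
    [-1,[0,0.6,0],0],
    [-1,[0,0.4,0],0],
    [-1,[0,0.3,0],0],
    [-1,[0,0,0],0],
  ],
)

```text
time_s: 7.38
ee_pos: [0.5965, 0.2511, 0.129]
tcp_rot: [-0.36, -3.116, 0.012]
ft_force: [-1.6, -10.6, 4.5]
opening: -0.0001
gripper_force: 5.2
```

```bash
python3 loc.py
```

```text
7.3833 local [-0.0366  0.0295  0.129 ] 179.8 [ -1.6 -10.6   4.5]
```

The force rose to 10.6 N, so the cover is at its stop. I'll back off, lift, and look at the ticket and reader together.

Request:
move_arm(
  series=[
    [-1,[0,-1.5,0],0],
    [-1,[0,-1.5,0],0],
    [-1,[0,0,-3.5],0],
    [-1,[0,0,-4],0],
    [-1,[0,0,-4],0],
  ],
)

```text
time_s: 7.8
ee_pos: [0.5902, 0.2241, 0.2448]
tcp_rot: [-0.36, -3.119, 0.001]
ft_force: [1.2, 0.1, 0.5]
opening: 0.0001
gripper_force: 0.0
```

Request:
move_arm(
  series=[
    [-1,[0.9,-3.6,-1.5],0],
    [-1,[0.9,-3.6,-1.5],0],
    [-1,[0.9,-3.6,-1.5],0],
    [-1,[0.9,-3.6,-1.5],0],
    [-1,[0.9,-3.6,-1.5],0],
  ],
)

```text
time_s: 8.22
ee_pos: [0.5046, 0.0586, 0.3198]
tcp_rot: [0.359, 3.12, 0.002]
ft_force: [1.3, 0.7, -0.0]
opening: -0.0004
gripper_force: 0.0
```

Request:
move_arm(
  series=[
    [-1,[0.9,-3.6,-0.5],0],
    [-1,[0,0,0],0],
    [-1,[0,0,0],0],
    [-1,[0,0,0],0],
  ],
)

```text
time_s: 8.55
ee_pos: [0.489, 0.027, 0.3243]
tcp_rot: [0.36, 3.12, 0.002]
ft_force: [1.0, -0.0, -0.0]
opening: -0.0
gripper_force: 0.0
```

Run:
```python
from h import *
s=arm.observe();C=cam("wrist");im=arm.read_camera("wrist")
np.save("w4.npy",np.hstack([C[1],C[2][:,None]]))
print(s["time_s"],s["ee_pos"].round(3),s["q"].round(2))
save("pics/w4.png",im[130:330],None,1.56)
```

```text
8.55 [0.489 0.027 0.324] [ 0.39  0.1  -0.18 -0.   -1.28 -2.19]
```

View pics/w4.png

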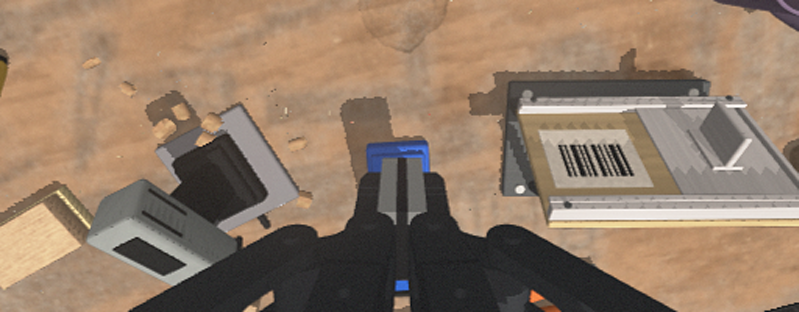

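The ticket is fully uncovered, with corners near (537,130), (625,125), (655,186) and (558,188). The cover is to the left and the grey reader is at (165,230).

Run:
```python
from h import *
M=np.load("w4.npy");C=(arm.camera_params("wrist")["intrinsics"],M[:,:3],M[:,3])
px=lambda L:np.array([(u/1.56,130+v/1.56) for u,v in L])
n=np.array([-.9063,0,.4226]);u=np.array([.4226,0,.9063]);e=np.array([0,1,0])
q=np.load("st.npy")
def pts(p):
    f=np.array([0,0,0.]);X=np.array([f-e*.039-u*.031,f+e*.039-u*.031,f+e*.039+u*.031,f-e*.039+u*.031])
    return X@rz(p[3]).T+p[:3]
uv=px([(538,130),(627,126),(655,186),(558,188)])
r=least_squares(lambda p:(proj(C,pts(p))-uv).ravel().tolist()+[(p[2]-.1)/.002],[.61,.16,.1,-.22]);print("ticket",r.x.round(4),np.degrees(r.x[3]).round(1),r.fun.round(1))
W=lambda X,a,x,y:np.asarray(X)@rz(a).T+[x,y,0]
print(W([0,-.049,.1],q[2],q[0],q[1]).round(3))
for nm,a,x,y in(("pad",.239,.59,-.187),):
    print(((proj(C,W([[-.06,.055,.01],[.06,.055,.01]],a,x,y))-[0,130])*1.56).round(0).tolist(),"seen (240,104),(300,203)")
Ry=Ro.from_euler('y',25,degrees=True).as_matrix()
H=np.array([[-.0575,-.022,-.021],[-.0575,.022,-.021],[-.0575,-.022,.021],[-.0575,.022,.021]])@Ry.T+[0,0,.128]
print(((proj(C,W(H,.235,.592,-.19))-[0,130])*1.56).round(0).tolist())
```

```text
ticket [ 0.6105  0.1664  0.1006 -0.1965] -11.3 [ 0.5  0.3 -0.7  1.1  0.5 -1.  -0.3 -0.4  0.3]
[0.615 0.166 0.1  ]
[[241.0, 102.0], [301.0, 195.0]] seen (240,104),(300,203)
[[103.0, 195.0], [148.0, 172.0], [85.0, 242.0], [135.0, 218.0]]
```

Request:
move_arm(
  series=[
    [1,[-2.1,-2.7,0.8],0],
    [1,[-2.1,-2.7,0.8],0],
    [1,[-2.1,-2.7,0.8],0],
    [1,[-2.1,-2.7,0.8],0],
    [1,[-2.1,-2.7,0.8],0],
  ],
)

```text
time_s: 9.02
ee_pos: [0.5621, -0.1285, 0.2826]
tcp_rot: [-0.356, -3.12, -0.0]
ft_force: [-0.6, 0.5, 0.4]
opening: 0.0605
gripper_force: 0.0
```

Request:
move_arm(
  series=[
    [1,[-2.1,-2.7,0.8],0],
    [1,[-2.1,-2.7,0.8],0],
    [1,[0,0,0.5],-0.115],
    [1,[0,0,0.5],-0.115],
    [1,[0,0,0.5],-0.115],
  ],
)

```text
time_s: 9.43
ee_pos: [0.5903, -0.1901, 0.2508]
tcp_rot: [0.19, -3.133, -0.001]
ft_force: [0.4, 0.2, -0.2]
opening: 0.0851
gripper_force: 0.0
```

Request:
move_arm(
  series=[
    [1,[0,0,0.5],-0.115],
    [1,[0,0,0],0],
    [1,[0,0,0],0],
  ],
)

```text
time_s: 9.68
ee_pos: [0.5899, -0.1895, 0.2469]
tcp_rot: [0.359, -3.119, -0.001]
ft_force: [-0.7, -0.4, -0.2]
opening: 0.0856
gripper_force: 0.0
```

Run:
```python
from h import *
s=arm.observe();print(s["time_s"],s["q"].round(2),np.degrees(Ro.from_rotvec(s["tcp_rot"]).as_euler('ZYX')[0]).round(1),to_tool([.592,-.19,.131]).round(2))
im=arm.read_camera("wrist");save("pics/w5.png",im[130:384,100:420],None,1.8)
```

```text
9.6833 [-0.05  0.38 -0.01 -0.   -1.18 -1.29] -166.9 [-0.22 -0.11 11.59]
```

View pics/w5.png

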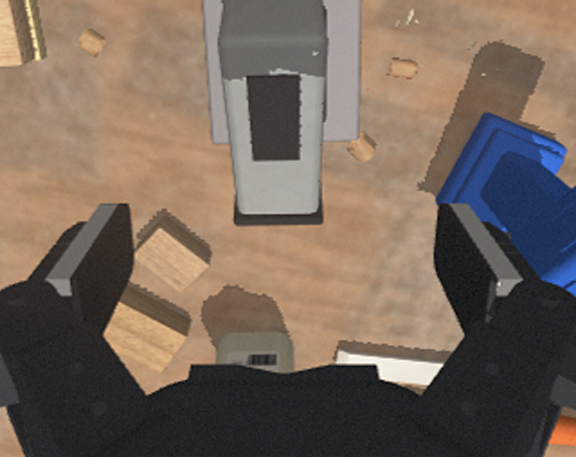

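The grey head is straight between the open fingers, with its centre at column 277 against 283. I'll go down and grip.

Request:
move_arm(
  series=[
    [1,[-0.2,-0.2,3],0],
    [1,[0,0,3],0],
    [1,[0,0,2.5],0],
    [1,[0,0,2],0],
    [1,[0,0,1.1],0],
  ],
)

```text
time_s: 10.15
ee_pos: [0.5909, -0.1911, 0.1296]
tcp_rot: [0.359, -3.117, -0.002]
ft_force: [-0.5, 0.3, 0.7]
opening: 0.0857
gripper_force: 0.0
```

Request:
move_arm(
  series=[
    [1,[0,0,0],0],
    [-1,[0,0,0],0],
    [-1,[0,0,0],0],
    [-1,[0,0,0],0],
    [-1,[0,0,0],0],
  ],
)

```text
time_s: 10.57
ee_pos: [0.5931, -0.192, 0.1344]
tcp_rot: [-0.362, 3.117, -0.002]
ft_force: [0.6, 0.4, 0.2]
opening: 0.0429
gripper_force: 61.5
```

Request:
move_arm(
  series=[
    [-1,[0,0,0],0],
    [-1,[0,0,0],0],
    [-1,[0,0,0],0],
  ],
)

```text
time_s: 10.82
ee_pos: [0.5931, -0.1921, 0.1343]
tcp_rot: [-0.362, 3.117, -0.002]
ft_force: [0.5, -0.5, 6.9]
opening: 0.0433
gripper_force: 62.3
```

Request:
move_arm(
  series=[
    [-1,[0,0,-1.5],0],
    [-1,[0,0,-3],0],
    [-1,[0,0,-4],0],
    [-1,[0,0,-4],0],
    [-1,[0,0,-4],0],
  ],
)

```text
time_s: 11.23
ee_pos: [0.5906, -0.1912, 0.2974]
tcp_rot: [0.361, -3.117, -0.003]
ft_force: [1.2, 0.1, -3.4]
opening: 0.0432
gripper_force: 62.1
```

Request:
move_arm(
  series=[
    [-1,[0,0,-3],0],
    [-1,[0.1,1.4,0],0],
    [-1,[0.3,3,0],0],
    [-1,[0.3,3.5,0],0],
    [-1,[0.3,3.5,0],0],
  ],
)

```text
time_s: 11.65
ee_pos: [0.5542, -0.0818, 0.3249]
tcp_rot: [0.358, -3.117, -0.003]
ft_force: [1.0, 0.6, -3.7]
opening: 0.0431
gripper_force: 62.2
```

Request:
move_arm(
  series=[
    [-1,[0.3,3.5,0],0],
    [-1,[0.3,3.5,0],0],
    [-1,[0.3,3.5,0],0],
    [-1,[0.3,3.5,0],0],
    [-1,[0.3,3.5,0],0],
  ],
)

```text
time_s: 12.07
ee_pos: [0.4992, 0.0854, 0.3255]
tcp_rot: [0.36, -3.117, -0.001]
ft_force: [-0.1, 0.2, -4.0]
opening: 0.0434
gripper_force: 62.2
```

Request:
move_arm(
  series=[
    [-1,[0.3,3.5,0],0],
    [-1,[0.3,3.5,0],0],
    [-1,[0.2,2.5,0],0],
    [-1,[0,1.0,0],0],
    [-1,[0,0,0],0.11],
  ],
)

```text
time_s: 12.48
ee_pos: [0.468, 0.1861, 0.3256]
tcp_rot: [0.192, -3.133, 0.001]
ft_force: [-0.7, -0.6, -3.2]
opening: 0.0433
gripper_force: 62.5
```

Request:
move_arm(
  series=[
    [-1,[0,0,0],0.11],
    [-1,[0,0,0],0.11],
    [-1,[0,0,0],0.11],
    [-1,[0,0,0],0],
    [-1,[0,0,0],0],
  ],
)

```text
time_s: 12.9
ee_pos: [0.4691, 0.1837, 0.3262]
tcp_rot: [-0.325, -3.123, 0.002]
ft_force: [0.4, 0.1, -3.9]
opening: 0.043
gripper_force: 62.6
```

Run:
```python
from h import *
s=arm.observe();print(s["time_s"],s["q"].round(2),(np.degrees(Ro.from_rotvec(s["tcp_rot"]).as_euler('ZYX'))%360).round(1),to_tool([.470,.197,.174]).round(2),s["opening"])
```

```text
12.9 [ 0.7   0.13 -0.15 -0.   -1.3  -2.47] [168.1 359.9 180.1] [ 0.15  1.34 15.22] 0.04302448160861731
```

Request:
move_arm(
  series=[
    [-1,[0.1,1.3,2],0],
    [-1,[0,0,3.5],0],
    [-1,[0,0,3.5],0],
    [-1,[0,0,3],0],
    [-1,[0,0,2],0],
  ],
)

```text
time_s: 13.32
ee_pos: [0.4694, 0.1958, 0.1836]
tcp_rot: [-0.325, -3.12, 0.005]
ft_force: [0.0, -0.1, -3.4]
opening: 0.0429
gripper_force: 62.3
```

Request:
move_arm(
  series=[
    [-1,[0,0,1.2],0],
    [-1,[0,0,0],0],
    [-1,[0,0,0],0],
    [-1,[0,0,0],0],
  ],
)

```text
time_s: 13.65
ee_pos: [0.4721, 0.1976, 0.1763]
tcp_rot: [0.326, 3.123, 0.002]
ft_force: [0.4, 0.3, -2.7]
opening: 0.0434
gripper_force: 62.3
```

Run:
```python
from h import *
s=arm.observe();R=Ro.from_rotvec(s["tcp_rot"]).as_matrix();C=cam("wrist")
print(s["time_s"],s["ee_pos"].round(4),(np.degrees(Ro.from_rotvec(s["tcp_rot"]).as_euler('ZYX'))%360).round(1))
im=arm.read_camera("wrist").copy();a=arm.read_camera("side").copy()
# predicted reader head, ticket, drawn on wrist and side pictures
yaw=np.arctan2(R[1,0],R[0,0])+np.pi; o=s["ee_pos"]-[0,0,.006]
Ry=Ro.from_euler('y',25,degrees=True).as_matrix()
H=np.array([[i*.0575,j*.022,k*.021] for i in(-1,1) for j in(-1,1) for k in(-1,1)])@Ry.T@rz(yaw).T+o
lens=rz(yaw)@[.056,0,-.026]+o; los=rz(yaw)@Ry@[1,0,0]; t=np.array([.612,.166,.1]);n=rz(-.21)@[.9063,0,-.4226]
v=t-lens; print("dist",(v@n).round(4),"lateral",(v-los*(v@los)).round(4),"ang",np.degrees(np.arccos(los@n)).round(1))
D=cam("side")
b=cv2.resize(a[110:220,190:310],(384*110//120*120//110,352),interpolation=2)
for p in proj(D,np.vstack([H,[lens,t]])): cv2.circle(b,tuple(((p-[190,110])*3.2).round().astype(int).tolist()),2,(255,0,255),-1)
for p in proj(C,np.vstack([H,[lens,t]])): cv2.circle(im,tuple(p.round().astype(int).tolist()),2,(255,0,255),-1)
w=im[110:384,140:452];w=cv2.resize(w,(401,352))
save("pics/s1.png",np.hstack([w,b]),None,1)
```

```text
13.65 [0.4721 0.1976 0.1763] [1.681e+02 1.000e-01 1.799e+02]
dist 0.098 lateral [-0.0017 -0.0017 -0.0029] ang 0.3
```

View pics/s1.png

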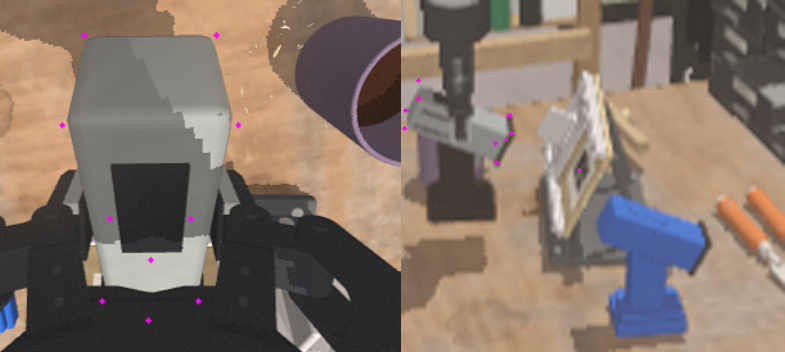

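Wrist and side views agree with the model to a few mm. The head points at the ticket (dot at (580,170) on the ticket's middle), 98 mm away and well clear of the stand. I'll hold it there.

Request:
move_arm(
  series=[
    [-1,[0,0,0],0],
    [-1,[0,0,0],0],
    [-1,[0,0,0],0],
    [-1,[0,0,0],0],
    [-1,[0,0,0],0],
  ],
)

```text
time_s: 14.17
ee_pos: [0.4713, 0.1972, 0.1755]
tcp_rot: [0.328, 3.124, 0.0]
ft_force: [0.4, 0.0, -3.6]
opening: 0.0431
gripper_force: 62.4
```

Request:
move_arm(
  series=[
    [-1,[0,0,0],0],
    [-1,[0,0,0],0],
    [-1,[0,0,0],0],
    [-1,[0,0,0],0],
    [-1,[0,0,0],0],
  ],
)

```text
time_s: 14.58
ee_pos: [0.4713, 0.1972, 0.1753]
tcp_rot: [-0.328, -3.124, 0.0]
ft_force: [-0.5, 0.7, -3.8]
opening: 0.0435
gripper_force: 62.4
```

Request:
move_arm(
  series=[
    [-1,[0,0,0],0],
    [-1,[0,0,0],0],
    [-1,[0,0,0],0],
    [-1,[0,0,0],0],
    [-1,[0,0,0],0],
  ],
)

```text
time_s: 15.0
ee_pos: [0.4713, 0.1972, 0.1753]
tcp_rot: [-0.328, -3.124, 0.0]
ft_force: [0.1, 1.3, -1.8]
opening: 0.0436
gripper_force: 62.4
```

Request:
move_arm(
  series=[
    [-1,[0,0,0],0],
    [-1,[0,0,0],0],
    [-1,[0,0,0],0],
    [-1,[0,0,0],0],
    [-1,[0,0,0],0],
  ],
)

```text
time_s: 15.42
ee_pos: [0.4713, 0.1972, 0.1753]
tcp_rot: [0.328, 3.124, -0.0]
ft_force: [-0.2, 0.1, -2.6]
opening: 0.0433
gripper_force: 62.4
```

Request:
move_arm(
  series=[
    [-1,[0,0,0],0],
    [-1,[0,0,0],0],
    [-1,[0,0,0],0],
    [-1,[0,0,0],0],
    [-1,[0,0,0],0],
  ],
)

```text
time_s: 15.83
ee_pos: [0.4713, 0.1972, 0.1753]
tcp_rot: [0.328, 3.124, -0.0]
ft_force: [0.9, 0.3, -2.8]
opening: 0.0434
gripper_force: 62.4
```

Request:
move_arm(
  series=[
    [-1,[0,0,0],0],
    [-1,[0,0,0],0],
    [-1,[0,0,0],0],
    [-1,[0,0,0],0],
    [-1,[0,0,0],0],
  ],
)

```text
time_s: 16.25
ee_pos: [0.4713, 0.1972, 0.1753]
tcp_rot: [-0.328, -3.124, 0.0]
ft_force: [-0.5, -0.0, -2.5]
opening: 0.0434
gripper_force: 62.4
```

Request:
move_arm(
  series=[
    [-1,[0,0,0],0],
    [-1,[0,0,0],0],
    [-1,[0,0,0],0],
    [-1,[0,0,0],0],
    [-1,[0,0,0],0],
  ],
)

```text
time_s: 16.67
ee_pos: [0.4713, 0.1972, 0.1753]
tcp_rot: [-0.328, -3.124, 0.0]
ft_force: [0.3, 0.2, -3.2]
opening: 0.0428
gripper_force: 62.4
```

Request:
move_arm(
  series=[
    [-1,[0,0,-2],0],
    [-1,[0,0,-3.5],0],
    [-1,[0,0,-3.5],0],
    [-1,[0,0,-3.5],0],
    [-1,[-0.1,-1.3,-2.7],0],
  ],
)

```text
time_s: 17.08
ee_pos: [0.4705, 0.1856, 0.3304]
tcp_rot: [0.325, 3.121, 0.004]
ft_force: [1.4, -0.1, -2.8]
opening: 0.0435
gripper_force: 62.6
```

Request:
move_arm(
  series=[
    [-1,[0,0,0],-0.11],
    [-1,[0,0,0],-0.11],
    [-1,[0,0,0],-0.11],
    [-1,[0,0,0],-0.11],
    [-1,[-0.1,-1.5,0],0],
  ],
)

```text
time_s: 17.5
ee_pos: [0.4737, 0.1711, 0.3271]
tcp_rot: [0.371, -3.12, -0.002]
ft_force: [0.3, -1.0, -3.1]
opening: 0.043
gripper_force: 62.6
```

Request:
move_arm(
  series=[
    [-1,[-0.3,-3.5,0],0],
    [-1,[-0.3,-3.5,0],0],
    [-1,[-0.3,-3.5,0],0],
    [-1,[-0.3,-3.5,0],0],
    [-1,[-0.3,-3.5,0],0],
  ],
)

```text
time_s: 17.92
ee_pos: [0.5287, 0.0015, 0.3273]
tcp_rot: [-0.362, 3.121, 0.0]
ft_force: [0.7, 0.6, -2.7]
opening: 0.0435
gripper_force: 62.7
```

Request:
move_arm(
  series=[
    [-1,[-0.3,-3.5,0],0],
    [-1,[-0.3,-3.5,0],0],
    [-1,[-0.3,-3.5,0],0],
    [-1,[-0.3,-3.5,0],0],
    [-1,[-0.3,-3.5,0],0],
  ],
)

```text
time_s: 18.33
ee_pos: [0.5834, -0.1656, 0.327]
tcp_rot: [0.362, -3.12, -0.001]
ft_force: [0.7, 0.6, -2.8]
opening: 0.0435
gripper_force: 62.7
```

Request:
move_arm(
  series=[
    [-1,[-0.2,-2,0],0],
    [-1,[0,-0.9,0],0],
    [-1,[0,0,0],0],
    [-1,[0,0,0],0],
  ],
)

```text
time_s: 18.67
ee_pos: [0.5915, -0.1915, 0.3267]
tcp_rot: [0.36, -3.12, -0.001]
ft_force: [-0.6, 0.4, -3.1]
opening: 0.0436
gripper_force: 63.0
```

Run:
```python
from h import *
s=arm.observe();print(s["time_s"],(np.degrees(Ro.from_rotvec(s["tcp_rot"]).as_euler('ZYX'))%360).round(1),to_tool([.5925,-.192,.134]).round(2),s["opening"])
```

```text
18.6667 [193.2 359.9 179.9] [-0.11 -0.09 19.27] 0.04362136355271389
```

Down, slowing near the pad.

Request:
move_arm(
  series=[
    [-1,[-0.1,-0.1,3],0],
    [-1,[0,0,4],0],
    [-1,[0,0,4],0],
    [-1,[0,0,3.5],0],
    [-1,[0,0,2.5],0],
  ],
)

```text
time_s: 19.08
ee_pos: [0.591, -0.1903, 0.1542]
tcp_rot: [0.364, -3.116, -0.003]
ft_force: [-0.9, 0.4, -2.9]
opening: 0.0434
gripper_force: 62.8
```

Request:
move_arm(
  series=[
    [-1,[0,0,1],0],
    [-1,[0,0,0.5],0],
    [-1,[0,0,0.3],0],
    [-1,[0,0,0],0],
  ],
)

```text
time_s: 19.42
ee_pos: [0.5942, -0.1921, 0.1409]
tcp_rot: [-0.363, 3.118, -0.001]
ft_force: [0.6, -0.8, -2.6]
opening: 0.0434
gripper_force: 62.9
```

Request:
move_arm(
  series=[
    [-1,[0,0,0.2],0],
    [-1,[0,0,0.2],0],
    [-1,[0,0,0],0],
    [-1,[0,0,0],0],
  ],
)

```text
time_s: 19.75
ee_pos: [0.5932, -0.1926, 0.1359]
tcp_rot: [-0.361, 3.12, -0.0]
ft_force: [0.1, 0.6, -3.1]
opening: 0.0435
gripper_force: 62.9
```

Request:
move_arm(
  series=[
    [-1,[0,0,0.15],0],
    [-1,[0,0,0],0],
    [-1,[0,0,0],0],
  ],
)

```text
time_s: 20.0
ee_pos: [0.5934, -0.1927, 0.1344]
tcp_rot: [-0.362, 3.12, -0.001]
ft_force: [-0.3, -1.0, -1.1]
opening: 0.0431
gripper_force: 63.1
```

Request:
move_arm(
  series=[
    [-1,[0,0,0.15],0],
    [-1,[0,0,0],0],
    [-1,[0,0,0],0],
  ],
)

```text
time_s: 20.25
ee_pos: [0.5935, -0.1927, 0.1343]
tcp_rot: [-0.363, 3.119, -0.002]
ft_force: [-1.2, 0.8, 5.4]
opening: 0.0436
gripper_force: 64.0
```

It is seated, with force +5.4 N at the original height. Releasing, then lifting away.

Request:
move_arm(
  series=[
    [1,[0,0,0],0],
    [1,[0,0,0],0],
    [1,[0,0,0],0],
    [1,[0,0,0],0],
    [1,[0,0,0],0],
  ],
)

```text
time_s: 20.67
ee_pos: [0.5931, -0.1925, 0.1322]
tcp_rot: [0.362, -3.121, 0.0]
ft_force: [-0.1, 0.2, -0.4]
opening: 0.0852
gripper_force: 0.0
```

Request:
move_arm(
  series=[
    [1,[0,0,0],0],
    [1,[0,0,-1],0],
    [1,[0,0,-2],0],
    [1,[0,0,-4],0],
    [1,[0,0,-4],0],
  ],
)

```text
time_s: 21.08
ee_pos: [0.5922, -0.1925, 0.2429]
tcp_rot: [0.361, -3.117, -0.001]
ft_force: [1.2, -0.6, 0.4]
opening: 0.0853
gripper_force: 0.0
```

Request:
move_arm(
  series=[
    [1,[0,0,-4],0],
    [1,[3,0,0],0],
    [1,[3,0,0],0],
    [1,[0,0,0],0],
    [1,[0,0,0],0],
  ],
)

```text
time_s: 21.5
ee_pos: [0.5336, -0.2066, 0.2839]
tcp_rot: [-0.36, 3.119, -0.001]
ft_force: [0.1, 0.5, 0.3]
opening: 0.0851
gripper_force: 0.0
```

Run:
```python
from h import *
s=arm.observe();print(s["time_s"],s["opening"],s["ft_force"].round(1))
C,S,D=cam("wrist"),cam("scene"),cam("side")
for n,c in(("scene",S),("side",D),("wrist",C)):
    arm.read_camera(n)
    for t in("reader","cover","coffee_mug","tape_measure"): print(n,t,[(round(d["p"],2),np.round(d["extent"]).tolist()) for d in arm.look_for(n,t)[:2]])
# expected extent of the upright reader's head in the wrist picture
Ry=Ro.from_euler('y',25,degrees=True).as_matrix()
H=np.array([[i*.0575,j*.022,k*.021] for i in(-1,1) for j in(-1,1) for k in(-1,1)])@Ry.T@rz(.235).T+[.5925,-.191,.128]
for c in(S,D,C): p=proj(c,H);print(p.min(0).round(),p.max(0).round())
```

```text
21.5 0.08514362813063753 [0.1 0.5 0.3]
scene reader [(0.78, [274.0, 206.0, 315.0, 259.0])]
scene cover []
scene coffee_mug [(0.93, [196.0, 162.0, 220.0, 187.0])]
scene tape_measure [(0.68, [261.0, 285.0, 294.0, 311.0]), (0.65, [277.0, 207.0, 315.0, 258.0])]
side reader [(0.71, [253.0, 205.0, 293.0, 251.0]), (0.7, [252.0, 170.0, 290.0, 209.0])]
side cover [(0.53, [232.0, 143.0, 243.0, 166.0]), (0.29, [282.0, 270.0, 326.0, 308.0])]
side coffee_mug [(0.83, [196.0, 142.0, 216.0, 171.0])]
side tape_measure [(0.94, [230.0, 281.0, 267.0, 306.0])]
wrist reader [(0.93, [230.0, 168.0, 281.0, 285.0]), (0.92, [336.0, 221.0, 456.0, 322.0])]
wrist cover []
wrist coffee_mug [(0.25, [434.0, 224.0, 512.0, 334.0])]
wrist tape_measure [(0.55, [82.0, 2.0, 155.0, 84.0])]
[272. 206.] [311. 228.]
[253. 201.] [292. 222.]
[234. 181.] [284. 281.]
```

The reader shows the same extents as at the start (side 255,206–293,251 then, 253,205–293,251 now), so it is upright on its pad, and the gripper is clear.

```bash
python3 -c "
from rig import arm
print(arm.close_job())"
```

```text
the job is handed in; nothing more can be done
None
```

The job is handed in: the cover is pushed to its left stop, the reader was held for about 3 s at an estimated 98 mm, aimed within a few mm of the ticket's middle, and it now stands upright back on its pad, released; mug, tape measure and sanding block were not touched.

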